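Close the glue jars and put the new note pads under weight

ROBOT

A 6-joint arm with a two-finger parallel gripper is mounted at the origin on a cart in front of the work surface, level with it; the furniture and walls round the work are solid. World frame = base frame: x ahead of the robot, y to its left, z up, the work surface at z = 0. Lengths are in m, angles in rad, forces in N, time in s.
With the tool pointing down it reaches from about 0.35 to 0.775 m from the base axis. Payload 5.5 kg.
Tool frame: the origin (TCP) lies where the fingers leave the gripper's body, on its centre line; the fingertips stand env.tip_reach ahead of it and the grasp point (between the pads) lies 54 mm ahead of it (env.tip_reach is the distance from the TCP to the fingertips, in m); z points along the fingers, y is the line along which they close (so a half turn about z gives the same grasp; the last joint's range is limited). The gripper opens to 85 mm and grips with 20 to 120 N. Pads are 22 mm wide; open, the fingers measure 114 mm over their backs; the gripper's body (76 mm by 85 mm) begins 54 mm behind the grasp point. The pads swing forward as they close: fully open they stand 13 mm farther back than shut.
Start: joints at [-1.445, 0.313, 0.046, 1.304, 0, 1.431], TCP at [0.151, -0.555, 0.304] pointing down, gripper open.
Joint ranges: [-2.76, 2.76], [-0.86, 1.69], [-1.03, 1.26], [-2.2, 2.34], [-1.47, 1.5], [-3.14, 3.14]. Speed limits (rad/s): [2.57, 2.57, 3.14, 3.14, 3.14, 3.14].

INTERFACE

Orientations are given as a unit quaternion [w, x, y, z].
In Python, from workcell import status, optics, hand_in, env gives the robot as it stands.
- The arm moves only by the shell command python3 -m handwheel 'ROWS' [FORCE]. ROWS is a JSON object whose one key "deltas" holds a list of rows, each a list of 5 numbers: the opening, from -1 (shut) to 1 (fully open), then the shift along the tool's x, y, z in units of 40 mm (1.0 is 40 mm), then the turn about the tool's z in units of 10 degrees (1.0 is 10 degrees). In form: {"deltas": [[jaw, x, y, z, roll], ...]}. A call has 1 to 20 rows; each row shifts and turns the commanded pose from where the row before left it, along the tool's axes as they then stand; what a row does not reach is not made up. A row lasts 1/8 s, in which the tool goes at most 62.5 mm and 10.7 degrees, less where a joint would pass 70% of its speed; a pose out of reach is approached as far as the arm can. A call is refused whole if a number of a shift passes 1 or a number of a turn 1, either way. A call with a gripper value outside its range is refused whole. The fingers move at their own pace and stop on an object; FORCE is the grip in N (left out, the last holds). Time passes only in rows, so rows that do not move let the fingers close. It gives the time, the measured TCP pose, the force, the opening and the grip force at its end, in the units of the state.
- status.get_state(): the state, without advancing time (a new reading comes with each control period).
- optics.read_camera(name): name is "scene" or "top" or "wrist"; returns a dict with "frame" (420x560x3 uint8, red, green, blue), "depth" (420x560 float32, m along the optical axis (not along the pixel's ray), 0 where there is no reading), "vfov" (degrees; the focal length in pixels is half the picture's height over the tangent of half this angle, whatever the lens; pixels are square), "cx", "cy" (the principal point, pixels), "origin" and "attitude" of the camera in the world. Camera axes: x right, y down, z forward; pixel columns grow to the right and rows downward; lengths in m; the calibration is good to about 2 mm. A picture is of the moment at which its call begins.
- hand_in(): hands the job in; it is judged then, once.
The state is a dict: "clock": time; "joint_pos": joint angles; "qvel": joint speeds; "tau": joint torques, N m; "tcp_pos": TCP position; "orientation": TCP orientation; "wrist_force": force on the tool from outside, world axes, zero at the start; "ft_torque": the same for the moment, N m; "finger_gap": finger opening in m; "grip_force": force on a finger pad.
Only numpy, scipy, OpenCV 4.12 (cv2) and the standard library are available. Lean on these libraries where they do the work, as an engineer would, in place of code of your own. Each camera call takes 0.05 s, during which the arm holds its last target. There are 200 camera calls.

TASK

The note pads have just been glued and the glue jars are still open: first screw the lid of every square jar fully home, so that the glue does not skin over. Then pile all the note pads flat and flush on the middle of the pressing board, their long sides along the board's long side, and last set the wooden box squarely on top of the pile as its weight. Leave the jars standing on the cupboard, and do not knock over the small bottle or the hand stamp behind them.

Things in the scene. Friction and masses are not known exactly. Their poses are not given: they have to be found in the camera images.
- jar_a: off-white square plastic glue jar with a blank label, 64 x 64 mm, 116 mm tall, 0.5 kg, loose; up to three, all alike, one may be absent (None). Origin: centre of its underside, z up. Body up to 88 mm, then a neck; from 94 to 116 mm the round dark ribbed screw lid, 54 mm across, centred on the jar's axis: grip it across its rim from above
- jar_a_lid (a joint): screw lid of jar_a: 0 = fully home (a stop; the white pointer on it meets the dark mark on the jar's shoulder), grows as it is unscrewed, anticlockwise from above, up to 6.0 (nearly a full turn); starts between 2.2 and 5.2. Captive: it turns but does not rise or lift off. Friction 0.05 N m, stays where left; the jar's weight holds the jar, but past the stop the whole jar turns, harmlessly
- jar_b: off-white square plastic glue jar with a blank label, 64 x 64 mm, 116 mm tall, 0.5 kg, loose; up to three, all alike, one may be absent (None). Origin: centre of its underside, z up. Body up to 88 mm, then a neck; from 94 to 116 mm the round dark ribbed screw lid, 54 mm across, centred on the jar's axis: grip it across its rim from above
- jar_b_lid (a joint): screw lid of jar_b: 0 = fully home (a stop; the white pointer on it meets the dark mark on the jar's shoulder), grows as it is unscrewed, anticlockwise from above, up to 6.0 (nearly a full turn); starts between 2.2 and 5.2. Captive: it turns but does not rise or lift off. Friction 0.05 N m, stays where left; the jar's weight holds the jar, but past the stop the whole jar turns, harmlessly
- jar_c: off-white square plastic glue jar with a blank label, 64 x 64 mm, 116 mm tall, 0.5 kg, loose; up to three, all alike, one may be absent (None). Origin: centre of its underside, z up. Body up to 88 mm, then a neck; from 94 to 116 mm the round dark ribbed screw lid, 54 mm across, centred on the jar's axis: grip it across its rim from above
- jar_c_lid (a joint): screw lid of jar_c: 0 = fully home (a stop; the white pointer on it meets the dark mark on the jar's shoulder), grows as it is unscrewed, anticlockwise from above, up to 6.0 (nearly a full turn); starts between 2.2 and 5.2. Captive: it turns but does not rise or lift off. Friction 0.05 N m, stays where left; the jar's weight holds the jar, but past the stop the whole jar turns, harmlessly
- pad_a: note pad: flat stiff grey-white block, 61 mm (its x) x 91 mm (its y) x 9.6 mm thick, 90 g, rigid, lies flat and loose; up to three, all alike, one may be absent (None). Origin: centre of its underside. Grip it across its 61 mm
- pad_b: note pad: flat stiff grey-white block, 61 mm (its x) x 91 mm (its y) x 9.6 mm thick, 90 g, rigid, lies flat and loose; up to three, all alike, one may be absent (None). Origin: centre of its underside. Grip it across its 61 mm
- pad_c: note pad: flat stiff grey-white block, 61 mm (its x) x 91 mm (its y) x 9.6 mm thick, 90 g, rigid, lies flat and loose; up to three, all alike, one may be absent (None). Origin: centre of its underside. Grip it across its 61 mm
- pressing_board: pressing board: plain plywood board with thin brass strips along its two long edges, 107 mm (its x) x 120 mm (its y) x 12 mm thick, fixed on the cupboard. Origin: centre of its underside, its top is at z = 12 mm; its long side is y, like the pads'
- wood_box: small brown wooden box with closed lid, used as the weight: 64 mm (its x) x 107 mm (its y) x 40 mm tall, about 0.4 to 0.65 kg, loose, lid fixed. Origin: centre of its underside. Grip it across its 64 mm
- dropper_bottle: bystander: small amber dropper bottle, 33 mm diameter, 102 mm tall, stands at the back left corner. Origin: centre of its underside
- stamp: bystander: turned wooden hand stamp, 35 mm diameter, 67 mm tall, stands at the back right corner. Origin: centre of its underside

How it is judged:
On the way, in this order (a step that is already met when the one before it is completed fails the run):
1. every jar's lid is screwed fully home (value of joint each of jar_a_lid, jar_b_lid, jar_c_lid below 0.1 rad), for 0.2 s.
2. all the pads lie flat in a flush pile on the middle of the pressing board (horizontal distance between each of pad_a, pad_b, pad_c and pressing_board below 0.022 m and angle between the x axis of each of pad_a, pad_b, pad_c and the x axis of pressing_board, either way round below 0.16 rad and angle between each of pad_a, pad_b, pad_c's own z axis and vertical below 0.08 rad and height (world z) of each of pad_a, pad_b, pad_c below 0.036 m and linear speed of each of pad_a, pad_b, pad_c below 0.03 m/s and horizontal distance between pad_a and pad_b below 0.009 m and angle between the x axis of pad_a and the x axis of pad_b, either way round below 0.14 rad and horizontal distance between each of pad_a, pad_b and pad_c below 0.009 m and angle between the x axis of each of pad_a, pad_b and the x axis of pad_c, either way round below 0.14 rad), for 0.2 s.
At the end, for the whole second after the job is handed in: Lids within 0.1 rad of home, jars upright on the cupboard; all pads flat on the pressing board within 22 mm and 0.16 rad of its middle, within 9 mm and 0.14 rad of one another; the wooden box level and at rest on top of the pads, within 18 mm and 0.22 rad of them (all of step 1 and all of step 2 and angle between each of jar_a, jar_b, jar_c, wood_box's own z axis and vertical below 0.08 rad and height (world z) of each of jar_a, jar_b, jar_c below 0.005 m and linear speed of wood_box below 0.03 m/s and angular speed of wood_box below 0.1 rad/s and z of wood_box in the frame of pad_a above 0.005 m and horizontal distance between wood_box and pad_a below 0.018 m and angle between the x axis of wood_box and the x axis of pad_a, either way round below 0.22 rad and z of wood_box in the frame of pad_b above 0.005 m and horizontal distance between wood_box and pad_b below 0.018 m and angle between the x axis of wood_box and the x axis of pad_b, either way round below 0.22 rad and z of wood_box in the frame of pad_c above 0.005 m and horizontal distance between wood_box and pad_c below 0.018 m and angle between the x axis of wood_box and the x axis of pad_c, either way round below 0.22 rad); the robot touches nothing.
It fails at once if the dropper bottle or the hand stamp behind the jars is knocked over (angle between any of dropper_bottle, stamp's own z axis and vertical above 0.6 rad).
Of jar_a, jar_b, jar_c only 2 to 3 are there at a start; the rules pass over those that are not, and their reading is None.
Of pad_a, pad_b, pad_c only 2 to 3 are there at a start; the rules pass over those that are not, and their reading is None.
At some moment in a run one of jar_a, jar_b, jar_c, wood_box may be knocked a few centimetres aside while the robot is not near it.
Once in a run the grip may slacken for a moment while it holds something.
It also fails if it takes over 210 s, if anything falls off the work surface, if the arm or the gripper's body presses on something with over 40 N, if the wrist force passes 120 N, or if a joint passes its speed limit or range.

## Working session

There is one attempt and no reset: what is moved stays moved. The work goes in short steps, Python scripts to look and compute and a shell command to move; the robot and the scene stay as the last step left them, time stands still between calls to the robot, and variables do not carry over. Pictures are saved under pics/ and viewed, at most 14 in all, crops included, and the job is handed in when it is done.

```bash
ls; mkdir -p pics; cat > h.py <<'E'
import numpy as np, cv2
from scipy.spatial.transform import Rotation as R
from workcell import status, optics, env
def rot(q): return R.from_quat([q[1],q[2],q[3],q[0]])
def cam(n):
    c=optics.read_camera(n); c['f']=210/np.tan(np.radians(c['vfov'])/2)
    a=np.array(c['attitude']); c['R']=rot(a).as_matrix() if a.size==4 else a.reshape(3,3)
    c['o']=np.array(c['origin']); return c
def ray(c,u,v,z):
    d=c['R']@np.array([(u-c['cx'])/c['f'],(v-c['cy'])/c['f'],1.]); return c['o']+d*(z-c['o'][2])/d[2]
def cloud(c):
    v,u=np.mgrid[0:420,0:560]; d=c['depth']
    p=np.stack([(u-c['cx'])/c['f']*d,(v-c['cy'])/c['f']*d,d],-1)@c['R'].T+c['o']; p[d==0]=np.nan; return p
def save(c,n): cv2.imwrite('pics/'+n,c['frame'][:,:,::-1])
E
python3 - <<'E'
from h import *
s=status.get_state(); print(s, env.tip_reach)
for n in('top','scene'):
    c=cam(n); save(c,n+'0.png'); print(n,c['o'],c['attitude'],c['f'],c['cx'],c['cy'])
    np.savez('pics/'+n+'0.npz',**{k:v for k,v in c.items()})
E
```

```text
pics
{'clock': 0.0, 'joint_pos': array([-1.44457697e+00,  3.13999255e-01,  4.49692353e-02,  1.30356744e+00,
        1.23538585e-05,  1.43117598e+00]), 'qvel': array([-0.00187125,  0.00251956, -0.00036656, -0.0017382 ,  0.00035386,
       -0.00086442]), 'tau': array([ 2.36804426e-04, -4.80624211e+01,  2.98534995e+01,  1.93161552e-02,
       -1.14664203e-04, -1.29134600e-05]), 'tcp_pos': array([ 0.15099866, -0.554434  ,  0.3030054 ]), 'orientation': array([-9.00502609e-04,  9.91178754e-01,  1.32528741e-01,  1.22109709e-05]), 'wrist_force': array([-0.092444  ,  0.75209641, -0.07096904]), 'ft_torque': array([-0.0152736 ,  0.01235436,  0.0358709 ]), 'grip_force': 0.0, 'finger_gap': 0.08545485140787859} 0.0726
top [0.42303952 0.01774989 1.29170315] [-0.02091952  0.70798494 -0.70495553  0.03684271] 470.210409096014 279.0426339864181 206.76615278263677
scene [ 0.20774613 -0.4182381   0.75970037] [-0.30191787  0.90276745 -0.28728709  0.10640804] 382.2548806850516 274.30421933038195 214.4964108522304
```

View pics/top0.png

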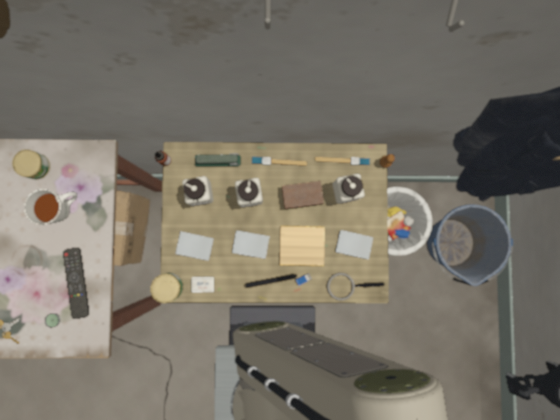

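View pics/scene0.png

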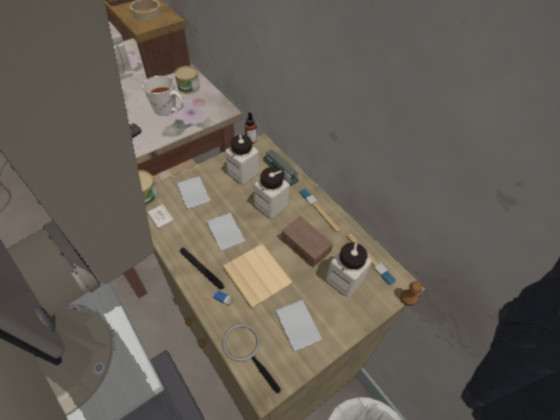

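The top view shows three jars with lids at about (195,190), (249,192) and (350,187). The box is at (302,195), the pads at (195,246), (251,244) and (355,244), and the board at (302,245). The bottle and stamp are at the far corners. Next I'll measure.

```bash
cat >> h.py <<'E'
def obj(c,uv,r,lo,hi,z,pl=None):
    """height-mask component near pixel uv -> centre, long-axis yaw (mod pi), sizes, on plane z"""
    p=cloud(c); m=((p[...,2]>lo)&(p[...,2]<hi)).astype(np.uint8)
    w=np.zeros_like(m); cv2.rectangle(w,(uv[0]-r,uv[1]-r),(uv[0]+r,uv[1]+r),1,-1); m&=w
    if pl is not None: m&=pl
    return fit(c,m,z)
def fit(c,m,z):
    cs=cv2.findContours(m,cv2.RETR_EXTERNAL,cv2.CHAIN_APPROX_NONE)[0]
    k=max(cs,key=cv2.contourArea)[:,0]
    q=np.array([ray(c,u,v,z)[:2] for u,v in k]).astype(np.float32)
    (x,y),(a,b),t=cv2.minAreaRect(q*1000); bx=cv2.boxPoints(((x,y),(a,b),t))
    e1,e2=bx[1]-bx[0],bx[2]-bx[1]; l=e1 if np.linalg.norm(e1)>np.linalg.norm(e2) else e2
    return np.round([x/1000,y/1000,np.degrees(np.arctan2(l[1],l[0]))%180,max(a,b),min(a,b),len(k)],4)
E
python3 - <<'E'
from h import *
c=cam('top'); hsv=cv2.cvtColor(c['frame'],cv2.COLOR_RGB2HSV); p=cloud(c)
pl=((hsv[...,1]<45)&(hsv[...,2]>110)).astype(np.uint8)
for uv in[(195,246),(251,244),(355,244)]:
    print('pad',hsv[uv[1],uv[0]],p[uv[1],uv[0]],obj(c,uv,27,-.02,.05,.0096,pl))
print('board',obj(c,(302,245),34,.006,.03,.012), p[245,302])
print('box',obj(c,(302,195),28,.025,.06,.04),p[195,302])
for uv in[(195,190),(249,192),(350,187)]:
    print('lid',p[uv[1],uv[0]],obj(c,uv,22,.1,.14,.116))
    print('body',obj(c,uv,22,.06,.14,.088))
t=[cv2.resize(c['frame'][y-24:y+24,x-24:x+24],None,fx=5,fy=5,interpolation=cv2.INTER_CUBIC) for x,y in[(195,190),(249,192),(350,187)]]
cv2.imwrite('pics/j.png',np.hstack(t)[:,:,::-1])
E
```

```text
pad [ 50   4 192] [0.42036387 0.21665236 0.00684122] [  0.4219   0.2187  78.7293  94.9502  65.4509 110.    ]
pad [ 45   5 193] [0.42628145 0.06479712 0.01089479] [4.26400e-01 6.66000e-02 8.02620e+01 9.50513e+01 6.56500e+01 1.11000e+02]
pad [ 45   5 193] [ 0.42724374 -0.21802446  0.0129501 ] [  0.427   -0.216   77.4836  96.1086  65.6784 108.    ]
board [ 4.226000e-01 -7.420000e-02  8.885160e+01  1.203635e+02  1.090324e+02
  1.650000e+02] [ 0.42403994 -0.073241    0.01765868]
box [ 5.599000e-01 -7.360000e-02  9.752980e+01  1.063734e+02  6.346090e+01
  1.200000e+02] [ 0.5572819  -0.07152702  0.04282815]
lid [0.56009645 0.20176536 0.11912868] [ 0.5658  0.2031 27.2979 53.2073 52.3643 61.    ]
body [ 0.5648  0.2022  9.8642 66.7699 65.8795 91.    ]
lid [0.55600349 0.06694506 0.11792978] [ 0.5626  0.0683  0.3769 53.1204 52.7383 62.    ]
body [5.61400e-01 6.88000e-02 9.05770e+00 6.61550e+01 6.34387e+01 9.00000e+01]
lid [ 0.56992821 -0.18703972  0.1201096 ] [  0.5744  -0.1941 153.5165  53.8179  53.0927  61.    ]
body [  0.5736  -0.1931 101.6997  68.772   65.2214  89.    ]
```

View pics/j.png

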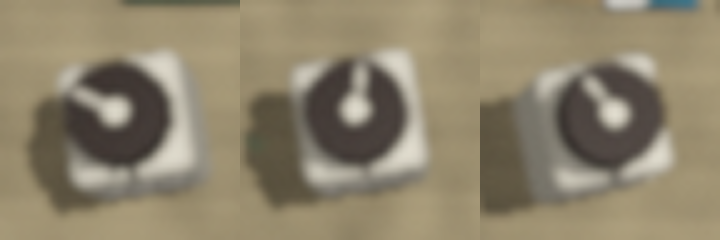

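The pointers sit about 170–240° clockwise short of the marks, so one long clockwise grip per lid will do: positive roll, running past the stop, which is harmless. I start with jar_c.

```bash
cat >> h.py <<'E'
def d(x,y,z,yaw=None,s=None):
    s=s or status.get_state(); r=rot(s['orientation']).as_matrix(); ya=np.degrees(np.arctan2(r[1,0],r[0,0]))
    if yaw is not None:
        t=(ya-yaw+90)%180-90; print('roll units',round(t/10,2)); 
        a=np.radians(ya-t); r=np.array([[np.cos(a),np.sin(a),0],[np.sin(a),-np.cos(a),0],[0,0,-1]])
    print('t',round(s['clock'],2),'tcp',np.round(s['tcp_pos'],4),'yaw',round(ya,1),'j6',round(s['joint_pos'][5],2),'units(after roll)',np.round(r.T@(np.array([x,y,z])-s['tcp_pos'])/.04,2),'gap',round(s['finger_gap'],4),'F',np.round(s['wrist_force'],1))
E
python3 -m handwheel '{"deltas":[[1,0,0,0,-1],[1,0,0,0,-1],[1,0,0,0,-1],[1,0,0,0,-1],[1,0,0,0,-1],[1,0,0,0,-1],[1,0,0,0,-1],[1,0,0,0,-1],[1,0,0,0,-1],[1,0,0,0,-1],[1,0,0,0,-1],[1,0,0,0,-1],[1,0,0,0,-1],[1,0,0,0,-1],[1,0,0,0,-1],[1,0,0,0,-1],[1,0,0,0,-1],[1,0,0,0,-1],[1,0,0,0,-1],[1,0,0,0,-1]]}' 30
python3 -c "
from h import *
d(.574,-.1937,.25)"
```

```text
clock: 2.65
tcp_pos: [0.151, -0.5547, 0.3035]
orientation: [0.0, -0.305, 0.952, 0.0]
wrist_force: [-1.0, -0.1, -0.7]
finger_gap: 0.0855
grip_force: 0.0
t 2.65 tcp [ 0.151  -0.5547  0.3035] yaw -144.4 j6 -2.07 units(after roll) [-13.85   1.19   1.34] gap 0.0855 F [-1.  -0.1 -0.7]
```

```bash

python3 -m handwheel '{"deltas":[[1,-0.92,0.08,0,0],[1,-0.92,0.08,0,0],[1,-0.92,0.08,0,0],[1,-0.92,0.08,0,0],[1,-0.92,0.08,0,0],[1,-0.92,0.08,0,0],[1,-0.92,0.08,0,0],[1,-0.92,0.08,0,0],[1,-0.92,0.08,0,0],[1,-0.92,0.08,0,0],[1,-0.92,0.08,0,0],[1,-0.92,0.08,0,0],[1,-0.92,0.08,0,0],[1,-0.92,0.08,0,0],[1,-0.92,0.08,0,0],[1,0,0,0,0]]}'
python3 -m handwheel '{"deltas":[[1,0,0,0.3,-1],[1,0,0,0.3,-1],[1,0,0,0.3,-1],[1,0,0,0.3,-1],[1,0,0,0.2,-1],[1,0,0,0,-1],[1,0,0,0,-1],[1,0,0,0,-1],[1,0,0,0,-1],[1,0,0,0,-1],[1,0,0,0,0]]}'
python3 - <<'E'
from h import *
d(.574,-.1937,.166)
c=cam('wrist'); save(c,'w1.png'); 
c=cam('top'); save(c,'t1.png'); p=cloud(c); print(p[187,350])
E
```

```text
clock: 4.65
tcp_pos: [0.5756, -0.1955, 0.3031]
orientation: [-0.0, -0.304, 0.953, 0.0]
wrist_force: [-0.4, -1.3, -0.5]
finger_gap: 0.0852
grip_force: 0.0
clock: 6.02
tcp_pos: [0.5735, -0.1978, 0.2477]
orientation: [0.0, 0.924, -0.382, -0.0]
wrist_force: [-0.2, 0.4, 0.3]
finger_gap: 0.0853
grip_force: 0.0
t 6.03 tcp [ 0.5735 -0.1978  0.2477] yaw -44.9 j6 -2.82 units(after roll) [-0.06 -0.08  2.04] gap 0.0853 F [-0.2  0.4  0.3]
[ 0.57074348 -0.18817637  0.11360692]
```

View pics/w1.png

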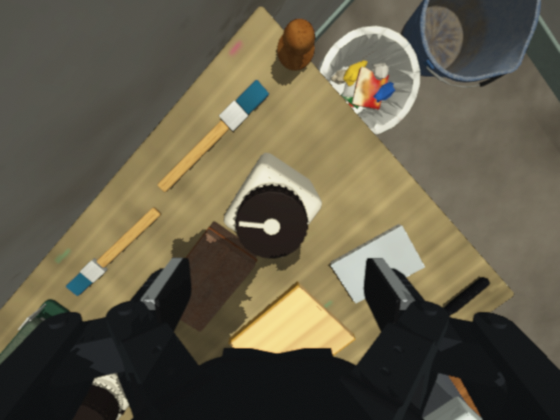

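The wrist view shows lid C at about (271,221), with its hub at (271,227). The box lies close beside it at (215,275). I'll check the lid centre by ray.

```bash
cat >> h.py <<'E'
def lid(z0=.116,r0=.56):
    c=cam('wrist'); p=cloud(c); m=((p[...,2]>.1)&(p[...,2]<.13)).astype(np.uint8); m[290:]=0
    return c,fit(c,m,.116)
E
python3 - <<'E'
from h import *
c,l=lid(); print(l, ray(c,271,227,.117), ray(c,271,221,.116))
d(l[0],l[1],.166)
E
```

```text
[ 7.199000e-01 -1.541000e-01  8.992980e+01  2.039345e+02  1.537450e+01
  6.210000e+02] [ 0.57541044 -0.1931024   0.117     ] [ 0.57840312 -0.19609911  0.116     ]
t 6.17 tcp [ 0.5739 -0.1976  0.2478] yaw -44.9 j6 -2.82 units(after roll) [ 1.82 -3.35  2.04] gap 0.0855 F [ 0.2 -0.   0.1]
```

```bash

python3 -m handwheel '{"deltas":[[1,-0.05,-0.09,0.4,0],[1,0,0,0.4,0],[1,0,0,0.4,0],[1,0,0,0.4,0],[1,0,0,0.4,0],[1,0,0,0.04,0],[-1,0,0,0,0],[-1,0,0,0,0],[-1,0,0,0,0],[-1,0,0,0,0],[-1,0,0,0,0],[-1,0,0,0,0]]}' 40
python3 -c "
from h import *
d(.575,-.1935,.166)"
```

```text
clock: 7.68
tcp_pos: [0.5757, -0.1937, 0.1673]
orientation: [0.0, 0.925, -0.381, 0.001]
wrist_force: [-2.1, -1.3, 5.8]
finger_gap: 0.0519
grip_force: 42.3
t 7.67 tcp [ 0.5757 -0.1937  0.1673] yaw -44.8 j6 -2.82 units(after roll) [-0.02  0.01  0.03] gap 0.0519 F [-2.1 -1.3  5.8]
```

```bash

python3 -m handwheel '{"deltas":[[-1,0,0,0,1],[-1,0,0,0,1],[-1,0,0,0,1],[-1,0,0,0,1],[-1,0,0,0,1],[-1,0,0,0,1],[-1,0,0,0,1],[-1,0,0,0,1],[-1,0,0,0,1],[-1,0,0,0,1],[-1,0,0,0,1],[-1,0,0,0,1],[-1,0,0,0,1],[-1,0,0,0,1],[-1,0,0,0,1]]}'
python3 -c "
from h import *
s=status.get_state();print(s['ft_torque'],s['joint_pos'])"
python3 -m handwheel '{"deltas":[[-1,0,0,0,1],[-1,0,0,0,1],[-1,0,0,0,1],[-1,0,0,0,1],[-1,0,0,0,1],[-1,0,0,0,1],[-1,0,0,0,1],[-1,0,0,0,1],[-1,0,0,0,1]]}'
python3 -c "
from h import *
s=status.get_state();print(s['ft_torque'],s['joint_pos'])"
```

```text
clock: 9.55
tcp_pos: [0.5752, -0.1936, 0.1673]
orientation: [0.0, 0.131, 0.991, -0.001]
wrist_force: [-3.7, -0.6, 6.1]
finger_gap: 0.0518
grip_force: 42.5
[-0.31375169  0.70420679  0.09651945] [-0.45647662  0.44438349 -0.10384231  1.02192933 -0.00116771 -0.19277393]
clock: 10.68
tcp_pos: [0.5758, -0.1935, 0.1673]
orientation: [0.001, 0.794, 0.608, 0.0]
wrist_force: [-0.2, -1.2, 5.7]
finger_gap: 0.0519
grip_force: 40.7
[-0.07143638  0.44826129  0.18361888] [-4.56205127e-01  4.44637408e-01 -1.03416845e-01  1.02092119e+00
 -1.93728357e-04  1.37780917e+00]
```

```bash

python3 -m handwheel '{"deltas":[[-1,0,0,0,1],[-1,0,0,0,1],[-1,0,0,0,1],[-1,0,0,0,1],[-1,0,0,0,1],[-1,0,0,0,0]]}'
python3 -c "
from h import *
s=status.get_state();print(s['ft_torque'])"
python3 -m handwheel '{"deltas":[[1,0,0,0,0],[1,0,0,0,0],[1,0,0,0,0],[1,0,0,-0.5,0],[1,0,0,-0.5,0],[1,0,0,-0.6,0],[1,0,0,-0.6,0],[1,0,0,0,0]]}'
python3 - <<'E'
from h import *
c=cam('wrist'); cv2.imwrite('pics/w2.png',cv2.resize(c['frame'][60:290,150:400],None,fx=2,fy=2)[:,:,::-1]); d(.575,-.1935,.25)
E
```

```text
clock: 11.42
tcp_pos: [0.5758, -0.1932, 0.1673]
orientation: [0.0, 0.976, 0.218, 0.001]
wrist_force: [-0.8, -0.3, 6.3]
finger_gap: 0.0516
grip_force: 40.7
[ 0.15016546  0.33642217 -0.03033645]
clock: 12.42
tcp_pos: [0.5764, -0.1937, 0.2562]
orientation: [0.001, 0.976, 0.218, 0.002]
wrist_force: [-0.7, -0.0, 0.4]
finger_gap: 0.0855
grip_force: 0.0
t 12.47 tcp [ 0.5758 -0.1934  0.2547] yaw 25.2 j6 2.25 units(after roll) [-0.02 -0.01  0.12] gap 0.085 F [-0.4 -0.3  0.4]
```

View pics/w2.png

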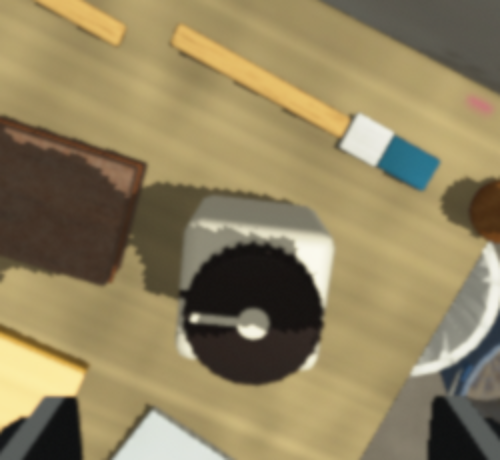

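In the crop, the pointer (255,323)→(193,319) lines up with the dark mark at (183,293) in the middle of the shoulder's left side, so lid C is home. Next is jar_b.

```bash

python3 -m handwheel '{"deltas":[[1,0,0,0,-1],[1,0,0,0,-1],[1,0,0,0,-1],[1,0,0,0,-1],[1,0,0,0,-1],[1,0,0,0,-1],[1,0,0,0,-1],[1,0,0,0,-1],[1,0,0,0,-1],[1,0,0,0,-1],[1,0,0,0,-1],[1,0,0,0,-1],[1,0,0,0,-1],[1,0,0,0,-1],[1,0,0,0,-1],[1,0,0,0,-1],[1,0,0,0,-1],[1,0,0,0,-1],[1,0,0,0,-1],[1,0,0,0,-1]]}'
python3 - <<'E'
from h import *
d(.562,.0685,.25)
c=cam('top'); 
for uv in[(195,190),(249,192)]:
    print('lid',obj(c,uv,22,.1,.14,.116))
E
```

```text
clock: 14.98
tcp_pos: [0.5747, -0.1929, 0.2524]
orientation: [-0.001, -0.387, 0.922, 0.001]
wrist_force: [-0.0, 0.4, 0.2]
finger_gap: 0.0852
grip_force: 0.0
t 14.97 tcp [ 0.5747 -0.1929  0.2524] yaw -134.4 j6 -1.25 units(after roll) [-4.44  4.8   0.07] gap 0.0852 F [-0.   0.4  0.2]
lid [ 0.5658  0.2031 27.298  53.1998 52.3643 60.    ]
lid [ 0.5626  0.0683  0.3769 53.1204 52.7383 63.    ]
```

```bash

python3 -m handwheel '{"deltas":[[1,-0.74,0.8,0,0],[1,-0.74,0.8,0,0],[1,-0.74,0.8,0,0],[1,-0.74,0.8,0,0],[1,-0.74,0.8,0,0],[1,-0.74,0.8,0,0],[1,0,0,0,-1],[1,0,0,0,-1],[1,0,0,0,-1],[1,0,0,0,-1],[1,0,0,0,-1],[1,0,0,0,-1],[1,0,0,0,0]]}'
python3 - <<'E'
from h import *
d(.562,.0685,.166)
c=cam('wrist'); hsv=cv2.cvtColor(c['frame'],cv2.COLOR_RGB2HSV)
m=(hsv[...,2]<75).astype(np.uint8); m[285:]=0; m=cv2.morphologyEx(m,3,np.ones((9,9)))
n,_,st,ce=cv2.connectedComponentsWithStats(m)
for i in range(1,n):
    if st[i,4]>1500: print(st[i],ce[i],ray(c,*ce[i],.112))
E
```

```text
clock: 16.65
tcp_pos: [0.5636, 0.068, 0.2531]
orientation: [0.001, 0.793, -0.609, -0.001]
wrist_force: [-0.4, 0.5, 0.4]
finger_gap: 0.0852
grip_force: 0.0
t 16.65 tcp [0.5636 0.068  0.2531] yaw -75.0 j6 -1.85 units(after roll) [-0.02  0.03  2.18] gap 0.0852 F [-0.4  0.5  0.4]
[ 470   93   56  160 2523] [498.48275862 180.71185097] [ 0.41612787 -0.00234106  0.112     ]
[ 512  167   48  117 2859] [543.30640084 234.85239594] [0.3632906  0.02711133 0.112     ]
[ 241  185   88  100 5622] [281.59000356 234.55496265] [0.55685542 0.0787828  0.112     ]
[ 143  189   60   96 1689] [182.96388396 241.24807578] [0.6288031  0.10381823 0.112     ]
```

```bash

python3 -m handwheel '{"deltas":[[1,0,0.03,0.45,0],[1,0,0,0.45,0],[1,0,0,0.45,0],[1,0,0,0.45,0],[1,0,0,0.35,0],[-1,0,0,0,0],[-1,0,0,0,0],[-1,0,0,0,0],[-1,0,0,0,0],[-1,0,0,0,0],[-1,0,0,0,0]]}' 40
python3 -m handwheel '{"deltas":[[-1,0,0,0,1],[-1,0,0,0,1],[-1,0,0,0,1],[-1,0,0,0,1],[-1,0,0,0,1],[-1,0,0,0,1],[-1,0,0,0,1],[-1,0,0,0,1],[-1,0,0,0,1],[-1,0,0,0,1],[-1,0,0,0,1],[-1,0,0,0,1],[-1,0,0,0,1],[-1,0,0,0,1],[-1,0,0,0,1],[-1,0,0,0,1],[-1,0,0,0,1],[-1,0,0,0,1],[-1,0,0,0,1],[-1,0,0,0,1]]}'
python3 -c "
from h import *
s=status.get_state();print(s['ft_torque'],s['joint_pos'])"

```

```text
clock: 18.08
tcp_pos: [0.5637, 0.0678, 0.169]
orientation: [-0.001, 0.795, -0.607, 0.001]
wrist_force: [1.7, -0.3, 3.2]
finger_gap: 0.0513
grip_force: 43.0
clock: 20.58
tcp_pos: [0.5632, 0.0677, 0.169]
orientation: [0.001, 0.738, 0.675, 0.0]
wrist_force: [0.7, 0.4, 4.6]
finger_gap: 0.0515
grip_force: 43.4
[-0.03657574 -0.08323699  0.19135361] [-2.17590176e-02  3.72653862e-01 -2.10375493e-01  9.86706106e-01
 -4.37268586e-04  1.63764120e+00]
```

```bash

python3 -m handwheel '{"deltas":[[-1,0,0,0,1],[-1,0,0,0,1],[-1,0,0,0,1],[-1,0,0,0,1],[-1,0,0,0,0],[1,0,0,0,0],[1,0,0,0,0],[1,0,0,0,0],[1,0,0,-0.5,0],[1,0,0,-0.5,0],[1,0,0,-0.6,0],[1,0,0,-0.5,0],[1,0,0,0,0]]}'
python3 - <<'E'
from h import *
c=cam('wrist'); cv2.imwrite('pics/w3.png',cv2.resize(c['frame'][60:290,150:400],None,fx=2,fy=2)[:,:,::-1]); d(.5655,.203,.25)
c=cam('top'); print('lid',obj(c,(195,190),22,.1,.14,.116))
E
```

```text
clock: 22.2
tcp_pos: [0.5638, 0.0677, 0.2537]
orientation: [0.001, 0.923, 0.385, 0.001]
wrist_force: [0.9, -0.8, 0.2]
finger_gap: 0.0854
grip_force: 0.0
t 22.25 tcp [0.5632 0.0677 0.2524] yaw 45.2 j6 2.33 units(after roll) [ 2.44 -2.34  0.06] gap 0.0857 F [-0.5 -0.2 -0.7]
lid [ 0.5647  0.2142  4.3385 55.7867 31.6351 54.    ]
```

View pics/w3.png

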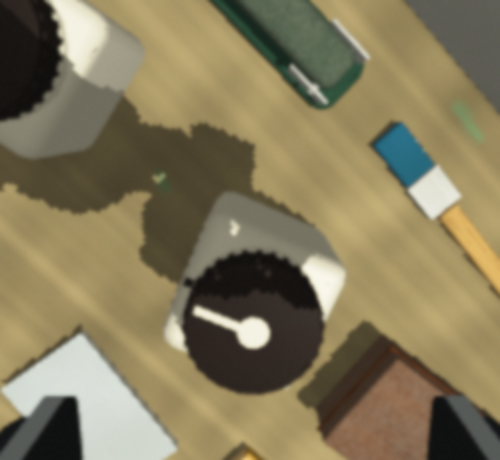

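Pointer and mark (188,283) line up after parallax, just as on C, so lid B is home. Jar_a is next. Its mask in the top view is partly hidden, so I'll roll first and look again.

```bash

python3 -m handwheel '{"deltas":[[1,0,0,0,-1],[1,0,0,0,-1],[1,0,0,0,-1],[1,0,0,0,-1],[1,0,0,0,-1],[1,0,0,0,-1],[1,0,0,0,-1],[1,0,0,0,-1],[1,0,0,0,-1],[1,0,0,0,-1],[1,0,0,0,-1],[1,0,0,0,-1],[1,0,0,0,-1],[1,0,0,0,-1],[1,0,0,0,-1],[1,0,0,0,-1],[1,0,0,0,-1],[1,0,0,0,-1],[1,0,0,0,-1],[1,0,0,0,-1]]}'
python3 - <<'E'
from h import *
d(.5655,.203,.25)
c=cam('top'); p=cloud(c); m=((p[...,2]>.1)&(p[...,2]<.13)&(p[...,0]<.68)); 
q=p[m&(p[...,1]>.12)&(p[...,1]<.27)&(p[...,0]>.45)]; print(q.min(0),q.max(0),len(q))
print(obj(c,(195,190),26,.1,.135,.116)); print(obj(c,(350,187),26,.1,.135,.116))
E
```

```text
clock: 24.8
tcp_pos: [0.5623, 0.0677, 0.2506]
orientation: [-0.001, -0.541, 0.841, 0.001]
wrist_force: [0.2, -0.3, -0.6]
finger_gap: 0.0858
grip_force: 0.0
t 24.8 tcp [0.5623 0.0677 0.2506] yaw -114.4 j6 -1.17 units(after roll) [-3.11  1.33  0.01] gap 0.0858 F [ 0.2 -0.3 -0.6]
[0.53932175 0.19674253 0.10054907] [0.59373664 0.23045973 0.1235089 ] 235
[ 0.5646  0.2141  4.7801 55.7987 31.8514 54.    ]
[  0.575   -0.1935 134.9146  54.3612  51.7361  61.    ]
```

```bash

python3 -m handwheel '{"deltas":[[1,-0.78,0.33,0,0],[1,-0.78,0.33,0,0],[1,-0.78,0.33,0,0],[1,-0.78,0.33,0,0],[1,0,0,0,-1],[1,0,0,0,-1],[1,0,0,0,-1],[1,0,0,0,-1],[1,0,0,0,-1],[1,0,0,0,-1],[1,0,0,0,-1],[1,0,0,0,-1],[1,0,0,0,-1],[1,0,0,0,-1],[1,0,0,0,0]]}'
python3 - <<'E'
from h import *
d(.5655,.203,.167)
c=cam('top'); p=cloud(c); print(p[190,195]); print(obj(c,(195,190),26,.1,.135,.116))
c=cam('wrist'); save(c,'w4.png')
E
```

```text
clock: 26.72
tcp_pos: [0.5669, 0.2031, 0.251]
orientation: [0.0, 0.991, -0.13, -0.001]
wrist_force: [-0.1, 0.7, -0.2]
finger_gap: 0.0854
grip_force: 0.0
t 26.73 tcp [0.5669 0.2031 0.251 ] yaw -15.0 j6 -2.67 units(after roll) [-0.03  0.01  2.1 ] gap 0.0854 F [-0.1  0.7 -0.2]
[0.54343162 0.17939081 0.26170269]
[ 0.5492  0.2025 84.5845 44.696  22.0234 40.    ]
```

View pics/w4.png

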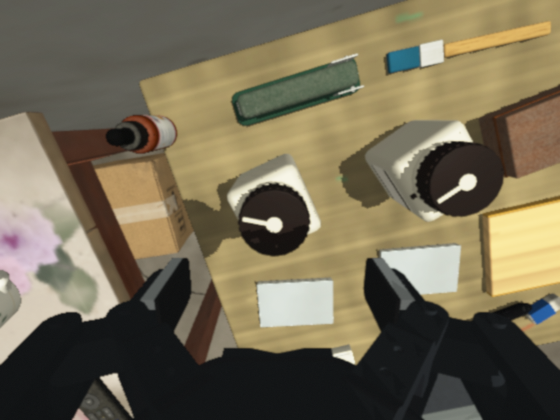

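The lid A hub is at (274,225), the same place C's hub was when centred. Descend and turn.

```bash

python3 -m handwheel '{"deltas":[[1,0,0,0.45,0],[1,0,0,0.45,0],[1,0,0,0.45,0],[1,0,0,0.45,0],[1,0,0,0.3,0],[-1,0,0,0,0],[-1,0,0,0,0],[-1,0,0,0,0],[-1,0,0,0,0],[-1,0,0,0,0],[-1,0,0,0,0]]}' 40
python3 -m handwheel '{"deltas":[[-1,0,0,0,1],[-1,0,0,0,1],[-1,0,0,0,1],[-1,0,0,0,1],[-1,0,0,0,1],[-1,0,0,0,1],[-1,0,0,0,1],[-1,0,0,0,1],[-1,0,0,0,1],[-1,0,0,0,1],[-1,0,0,0,1],[-1,0,0,0,1],[-1,0,0,0,1],[-1,0,0,0,1],[-1,0,0,0,1],[-1,0,0,0,1],[-1,0,0,0,1],[-1,0,0,0,1],[-1,0,0,0,1],[-1,0,0,0,1]]}'
python3 -m handwheel '{"deltas":[[-1,0,0,0,1],[-1,0,0,0,1],[-1,0,0,0,1],[-1,0,0,0,1],[-1,0,0,0,1],[-1,0,0,0,1],[-1,0,0,0,1],[-1,0,0,0,1],[-1,0,0,0,1],[-1,0,0,0,0]]}'
python3 -c "
from h import *
s=status.get_state();print(s['ft_torque'],s['joint_pos'])"
python3 -m handwheel '{"deltas":[[1,0,0,0,0],[1,0,0,0,0],[1,0,0,0,0],[1,0,0,-0.5,0],[1,0,0,-0.5,0],[1,0,0,-0.6,0],[1,0,0,-0.5,0],[1,0,0,0,0]]}'
python3 - <<'E'
from h import *
c=cam('wrist'); cv2.imwrite('pics/w5.png',cv2.resize(c['frame'][60:290,150:400],None,fx=2,fy=2)[:,:,::-1]); d(.42,.2187,.1)
E
```

```text
clock: 28.2
tcp_pos: [0.568, 0.2036, 0.1692]
orientation: [-0.001, 0.992, -0.128, 0.001]
wrist_force: [0.8, 3.3, 5.8]
finger_gap: 0.0511
grip_force: 42.9
clock: 30.7
tcp_pos: [0.5668, 0.2042, 0.1691]
orientation: [-0.0, 0.301, 0.954, 0.001]
wrist_force: [-1.7, 4.8, 6.3]
finger_gap: 0.0515
grip_force: 43.2
clock: 31.95
tcp_pos: [0.5684, 0.2026, 0.1688]
orientation: [0.001, 0.886, 0.464, 0.001]
wrist_force: [3.4, -0.8, 4.0]
finger_gap: 0.0514
grip_force: 42.8
[-0.29991494 -0.89691596 -0.03780672] [ 2.10178379e-01  4.36085767e-01 -1.12880298e-01  1.01961337e+00
 -1.84494178e-03  2.38664724e+00]
clock: 32.95
tcp_pos: [0.568, 0.2034, 0.2537]
orientation: [0.0, 0.886, 0.464, 0.001]
wrist_force: [0.8, -0.5, 0.1]
finger_gap: 0.0855
grip_force: 0.0
t 33.0 tcp [0.5675 0.2033 0.2524] yaw 55.3 j6 2.39 units(after roll) [-1.79 -3.25  3.81] gap 0.0853 F [-0.2  0.1 -0.1]
```

View pics/w5.png

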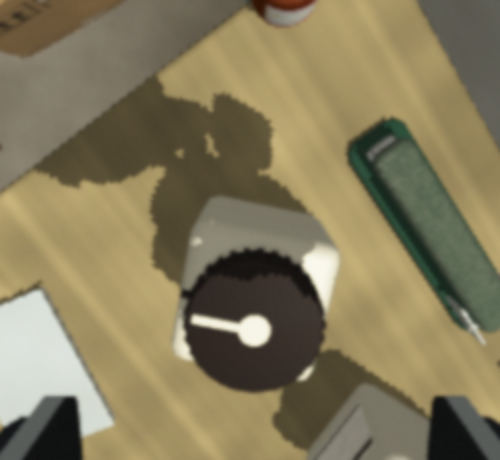

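Lid A is also aligned, with the mark at about (185,292). Now the pads, starting with the far-left one.

```bash
cat >> h.py <<'E'
def pads(z=.0096):
    c=cam('top'); hsv=cv2.cvtColor(c['frame'],cv2.COLOR_RGB2HSV)
    m=((hsv[...,1]<45)&(hsv[...,2]>110)).astype(np.uint8)
    for uv in[(195,246),(251,244),(355,244)]:
        try: print('pad',obj(c,uv,27,-.02,.05,z,m))
        except Exception as e: print('none')
    return c
E
python3 -c "
from h import *
c=pads(); print('box',obj(c,(302,195),28,.025,.06,.04)); print('board',obj(c,(302,245),34,.006,.03,.012))
d(.4225,.2185,.15,78.7)"
```

```text
pad [  0.4176   0.1988 168.7293  64.3051  54.3353  71.    ]
pad [4.26200e-01 6.67000e-02 7.99644e+01 9.50063e+01 6.53077e+01 1.08000e+02]
pad [  0.4269  -0.2158  77.4836  95.6562  64.8225 108.    ]
box [ 5.601000e-01 -7.380000e-02  9.724620e+01  1.058765e+02  6.349350e+01
  1.190000e+02]
board [ 4.235000e-01 -7.300000e-02  8.885160e+01  1.278702e+02  1.073176e+02
  1.670000e+02]
roll units -2.35
t 33.05 tcp [0.567  0.2032 0.2516] yaw 55.2 j6 2.39 units(after roll) [-0.33 -3.62  2.54] gap 0.0858 F [ 1.  -0.6 -0.5]
```

```bash

python3 -m handwheel '{"deltas":[[1,0,0,0,-0.8],[1,0,0,0,-0.8],[1,0,0,0,-0.75],[1,-0.07,-0.72,0,0],[1,-0.07,-0.72,0,0],[1,-0.07,-0.72,0,0],[1,-0.06,-0.73,0,0],[1,-0.06,-0.73,0,0],[1,0,0,0.8,0],[1,0,0,0.8,0],[1,0,0,0.9,0],[1,0,0,0,0]]}'
python3 - <<'E'
from h import *
d(.4225,.2185,.078,78.7)
c=cam('wrist'); save(c,'w6.png')
E
```

```text
clock: 34.55
tcp_pos: [0.4198, 0.2176, 0.149]
orientation: [-0.001, 0.773, 0.634, -0.004]
wrist_force: [-0.4, -0.8, 0.2]
finger_gap: 0.0856
grip_force: 0.0
roll units 0.0
t 34.55 tcp [0.4198 0.2176 0.149 ] yaw 78.7 j6 2.08 units(after roll) [0.04 0.06 1.78] gap 0.0856 F [-0.4 -0.8  0.2]
```

View pics/w6.png

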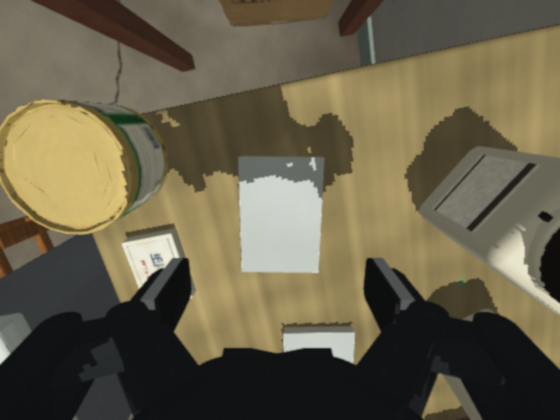

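The pad is square between the fingers (240–322 px, with the fingers at 190 and 365). Descend and grip.

```bash

python3 -m handwheel '{"deltas":[[1,0.04,0.06,0.6,0],[1,0,0,0.6,0],[1,0,0,0.5,0],[1,0,0,0.1,0],[-1,0,0,0,0],[-1,0,0,0,0],[-1,0,0,0,0],[-1,0,0,0,0],[-1,0,0,0,0],[-1,0,0,0,0]]}' 40

```

```text
clock: 35.85
tcp_pos: [0.4265, 0.2203, 0.0824]
orientation: [0.0, 0.773, 0.634, 0.002]
wrist_force: [-2.2, 0.7, 12.7]
finger_gap: 0.0
grip_force: 6.1
```

The fingers shut above the pad: the tips stand farther back when open, so I have to go lower. Lift, open and retry about 10 mm deeper.

```bash

python3 -m handwheel '{"deltas":[[-1,0,0,-0.8,0],[-1,0,0,-0.5,0],[1,0,0,0,0],[1,0,0,0,0],[1,0,0,0,0],[1,0,0,0,0],[1,0,0,0,0]]}' 
python3 -c "
from h import *
c=pads();s=d(.4225,.2185,.069,78.7)"
```

```text
clock: 36.72
tcp_pos: [0.4252, 0.2195, 0.1318]
orientation: [-0.0, 0.773, 0.634, -0.0]
wrist_force: [-0.1, -0.4, 0.2]
finger_gap: 0.085
grip_force: 0.0
pad [  0.4173   0.196  168.9004  64.8975  49.1589  76.    ]
pad [4.26300e-01 6.66000e-02 8.02620e+01 9.50513e+01 6.53271e+01 1.10000e+02]
pad [  0.427   -0.2158  77.4836  95.6562  65.6784 108.    ]
roll units 0.0
t 36.77 tcp [0.4253 0.2195 0.1319] yaw 78.7 j6 2.08 units(after roll) [-0.04 -0.06  1.57] gap 0.0852 F [-0.6 -0.3  0.5]
```

```bash

python3 -m handwheel '{"deltas":[[1,-0.04,-0.06,0.5,0],[1,0,0,0.5,0],[1,0,0,0.4,0],[1,0,0,0.17,0],[1,0,0,0,0],[-1,0,0,0,0],[-1,0,0,0,0],[-1,0,0,0,0],[-1,0,0,0,0],[-1,0,0,0,0]]}' 30

```

```text
clock: 38.02
tcp_pos: [0.4232, 0.2187, 0.0703]
orientation: [0.0, 0.773, 0.634, 0.001]
wrist_force: [-1.7, -0.0, 6.3]
finger_gap: 0.06
grip_force: 32.8
```

```bash

python3 -m handwheel '{"deltas":[[-1,0,0,-0.4,0],[-1,0,0,-0.7,0],[-1,0,0,-0.7,0],[-1,0,0,0,-0.5],[-1,0,0,0,-0.5],[-1,0,0,0,0]]}' 40
python3 -c "
from h import *
d(.4230,-.0738,.083,88.9)"
```

```text
clock: 38.78
tcp_pos: [0.4227, 0.2185, 0.1415]
orientation: [0.0, 0.715, 0.699, 0.0]
wrist_force: [-0.1, -0.7, -1.3]
finger_gap: 0.0598
grip_force: 45.1
roll units -0.02
t 38.77 tcp [0.4227 0.2185 0.1415] yaw 88.7 j6 1.9 units(after roll) [-7.31  0.15  1.46] gap 0.0598 F [-0.1 -0.7 -1.3]
```

```bash

python3 -m handwheel '{"deltas":[[-1,-0.73,0.02,0,0],[-1,-0.73,0.01,0,0],[-1,-0.73,0.02,0,0],[-1,-0.73,0.01,0,0],[-1,-0.73,0.02,0,0],[-1,-0.73,0.01,0,0],[-1,-0.73,0.02,0,0],[-1,-0.73,0.01,0,0],[-1,-0.73,0.02,0,0],[-1,-0.74,0.01,0,0],[-1,0,0,0,0],[-1,0,0,0.5,0],[-1,0,0,0.5,0],[-1,0,0,0,0]]}'
python3 -c "
from h import *
c=pads();d(.4230,-.0738,.083,88.9)"
```

```text
clock: 40.52
tcp_pos: [0.4208, -0.0728, 0.1003]
orientation: [-0.002, 0.715, 0.699, -0.001]
wrist_force: [0.0, 0.7, -1.1]
finger_gap: 0.0595
grip_force: 45.0
none
pad [4.26700e-01 6.68000e-02 7.93517e+01 9.38597e+01 6.42431e+01 1.07000e+02]
pad [  0.4218  -0.2386 168.1429  64.783   49.7928  77.    ]
roll units -0.02
t 40.58 tcp [ 0.4215 -0.0731  0.1011] yaw 88.7 j6 1.23 units(after roll) [-0.02  0.04  0.45] gap 0.0598 F [ 0.7  0.7 -0.5]
```

```bash

python3 -m handwheel '{"deltas":[[-1,0,0.04,0.25,0],[-1,0,0,0.2,0],[-1,0,0,0,0],[1,0,0,0,0],[1,0,0,0,0],[1,0,0,0,0],[1,0,0,-0.3,0],[1,0,0,-0.8,0],[1,0,0,-0.8,0],[1,0,0,0,0]]}'
python3 -c "
from h import *
d(.4267,.0668,.14,80.2)"
```

```text
clock: 41.82
tcp_pos: [0.4257, -0.0747, 0.1626]
orientation: [0.003, 0.715, 0.699, 0.001]
wrist_force: [0.0, -0.1, 0.9]
finger_gap: 0.0851
grip_force: 0.0
roll units 0.85
t 41.83 tcp [ 0.4257 -0.0747  0.1626] yaw 88.7 j6 1.23 units(after roll) [ 3.49 -0.58  0.56] gap 0.0851 F [ 0.  -0.1  0.9]
```

Pad B: move over, then take top measurements of the placed pad as well.

```bash

python3 -m handwheel '{"deltas":[[1,0,0,0,0.85],[1,0.7,-0.12,0,0],[1,0.7,-0.12,0,0],[1,0.7,-0.12,0,0],[1,0.7,-0.11,0,0],[1,0.69,-0.11,0,0],[1,0,0,0.6,0],[1,0,0,0,0]]}'
python3 - <<'E'
from h import *
d(.4267,.0668,.07,80.2)
c=cam('top'); save(c,'t2.png'); hsv=cv2.cvtColor(c['frame'],cv2.COLOR_RGB2HSV)
m=((hsv[...,1]<45)&(hsv[...,2]>110)).astype(np.uint8)
print(obj(c,(302,245),30,-.02,.06,.0216,m)); print('board',obj(c,(302,245),34,.006,.03,.012))
c=cam('wrist'); save(c,'w7.png')
E
```

```text
clock: 42.82
tcp_pos: [0.4229, 0.0679, 0.134]
orientation: [-0.001, 0.764, 0.645, -0.002]
wrist_force: [0.5, 0.3, -0.1]
finger_gap: 0.0857
grip_force: 0.0
roll units 0.01
t 42.83 tcp [0.4229 0.0679 0.134 ] yaw 80.3 j6 1.71 units(after roll) [-0.01  0.1   1.6 ] gap 0.0857 F [ 0.5  0.3 -0.1]
[ 4.22800e-01 -7.30000e-02  8.97945e+01  9.17364e+01  6.19166e+01
  1.06000e+02]
board [ 4.226000e-01 -7.310000e-02  8.885150e+01  1.224444e+02  1.090324e+02
  1.650000e+02]
```

View pics/w7.png

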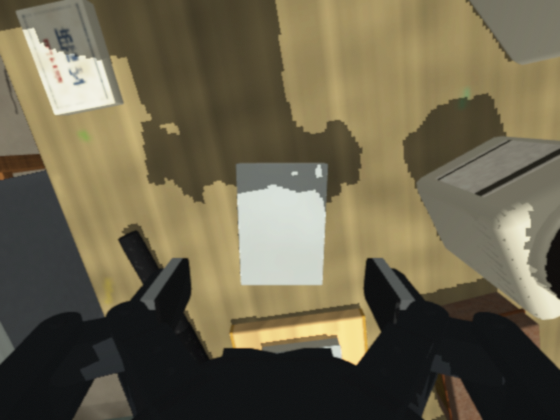

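Pad 1 lies centred on the board. Pad B is centred between the fingers (238–327 px).

```bash

python3 -m handwheel '{"deltas":[[1,-0.01,0.08,0.5,0],[1,0,0,0.5,0],[1,0,0,0.4,0],[1,0,0,0.2,0],[1,0,0,0,0],[-1,0,0,0,0],[-1,0,0,0,0],[-1,0,0,0,0],[-1,0,0,0,0],[-1,0,0,0,0]]}' 40
python3 -m handwheel '{"deltas":[[-1,0,0,-0.4,0],[-1,0,0,-0.7,0],[-1,0,0,-0.7,0],[-1,0,0,0,-0.86],[-1,0,0,0,0]]}'
python3 -c "
from h import *
d(.4230,-.0735,.0927,88.9)"
```

```text
clock: 44.18
tcp_pos: [0.4282, 0.0666, 0.0725]
orientation: [0.001, 0.765, 0.644, 0.0]
wrist_force: [-1.8, -0.1, 6.1]
finger_gap: 0.0587
grip_force: 41.8
clock: 44.8
tcp_pos: [0.428, 0.0666, 0.1441]
orientation: [0.001, 0.715, 0.699, 0.0]
wrist_force: [-0.1, -0.1, -0.2]
finger_gap: 0.0595
grip_force: 44.0
roll units -0.02
t 44.8 tcp [0.428  0.0666 0.1441] yaw 88.7 j6 1.56 units(after roll) [-3.5  -0.06  1.29] gap 0.0595 F [-0.1 -0.1 -0.2]
```

```bash

python3 -m handwheel '{"deltas":[[-1,-0.7,-0.01,0,0],[-1,-0.7,-0.01,0,0],[-1,-0.7,-0.01,0,0],[-1,-0.7,-0.01,0,0],[-1,-0.7,-0.02,0,0],[-1,0,0,0,0],[-1,0,0,0.4,0],[-1,0,0,0.4,0],[-1,0,0,0,0]]}'
python3 -c "
from h import *
d(.4230,-.0735,.095,88.9)
c=cam('wrist'); save(c,'w8.png')"
```

```text
clock: 45.92
tcp_pos: [0.4212, -0.0722, 0.1104]
orientation: [-0.002, 0.715, 0.7, -0.001]
wrist_force: [-0.5, 0.7, -0.8]
finger_gap: 0.0594
grip_force: 44.0
roll units -0.01
t 45.92 tcp [ 0.4212 -0.0722  0.1104] yaw 88.8 j6 1.23 units(after roll) [-0.03  0.05  0.38] gap 0.0594 F [-0.5  0.7 -0.8]
```

View pics/w8.png

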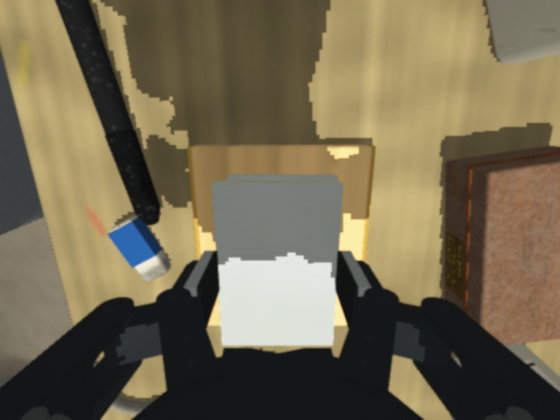

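The held pad (215–342 px) hangs level and square above the first one. Lower and release.

```bash

python3 -m handwheel '{"deltas":[[-1,0,0.05,0.2,0],[-1,0,0,0.18,0],[-1,0,0,0,0],[1,0,0,0,0],[1,0,0,0,0],[1,0,0,0,0],[1,0,0,-0.3,0],[1,0,0,-0.8,0],[1,0,0,-0.8,0],[1,0,0,0,0]]}'
python3 -c "
from h import *
d(.427,-.2158,.14,77.5)"
```

```text
clock: 47.22
tcp_pos: [0.4263, -0.074, 0.1754]
orientation: [0.003, 0.714, 0.7, 0.001]
wrist_force: [-0.4, 0.1, -0.3]
finger_gap: 0.0852
grip_force: 0.0
roll units 1.13
t 47.23 tcp [ 0.4263 -0.074   0.1754] yaw 88.8 j6 1.23 units(after roll) [-3.46  0.78  0.88] gap 0.0852 F [-0.4  0.1 -0.3]
```

```bash

python3 -m handwheel '{"deltas":[[1,0,0,0,0.6],[1,0,0,0,0.53],[1,-0.69,0.16,0,0],[1,-0.69,0.16,0,0],[1,-0.69,0.16,0,0],[1,-0.69,0.15,0,0],[1,-0.7,0.15,0,0],[1,0,0,0.9,0],[1,0,0,0,0]]}'
python3 - <<'E'
from h import *
c=cam('top'); save(c,'t2.png'); hsv=cv2.cvtColor(c['frame'],cv2.COLOR_RGB2HSV)
m=((hsv[...,1]<45)&(hsv[...,2]>110)).astype(np.uint8)
print(obj(c,(302,245),30,-.02,.06,.0312,m))
c=cam('wrist'); hsv=cv2.cvtColor(c['frame'],cv2.COLOR_RGB2HSV); 
p=cloud(c); m=((hsv[...,1]<40)&(hsv[...,2]>70)).astype(np.uint8); w=m*0; w[110:330,200:355]=1; print('padw',fit(c,m&w,.0096))
d(.427,-.2158,.071,77.5)
E
```

```text
clock: 48.35
tcp_pos: [0.423, -0.2141, 0.134]
orientation: [-0.003, 0.78, 0.626, -0.001]
wrist_force: [0.2, 1.1, -1.1]
finger_gap: 0.0858
grip_force: 0.0
[ 4.24100e-01 -7.37000e-02  9.01632e+01  8.86080e+01  5.86715e+01
  1.07000e+02]
padw [ 4.27000e-01 -2.15500e-01  7.75393e+01  9.05090e+01  6.09072e+01
  4.08000e+02]
roll units 0.0
t 48.45 tcp [ 0.4246 -0.2147  0.1363] yaw 77.5 j6 1.15 units(after roll) [-0.01  0.06  1.63] gap 0.085 F [ 0.3 -1.  -0.9]
```

```bash

python3 -m handwheel '{"deltas":[[1,-0.01,0.05,0.5,0],[1,0,0,0.5,0],[1,0,0,0.4,0],[1,0,0,0.2,0],[1,0,0,0,0],[-1,0,0,0,0],[-1,0,0,0,0],[-1,0,0,0,0],[-1,0,0,0,0],[-1,0,0,0,0]]}' 40
python3 -m handwheel '{"deltas":[[-1,0,0,-0.4,0],[-1,0,0,-0.7,0],[-1,0,0,-0.8,0],[-1,0,0,0,-0.58],[-1,0,0,0,-0.58],[-1,0,0,0,0]]}'
python3 -c "
from h import *
d(.4235,-.0735,.104,89.1)"
```

```text
clock: 49.7
tcp_pos: [0.4275, -0.2164, 0.0736]
orientation: [0.001, 0.78, 0.626, 0.0]
wrist_force: [-0.8, 1.5, 4.8]
finger_gap: 0.0588
grip_force: 41.6
clock: 50.45
tcp_pos: [0.427, -0.2161, 0.1488]
orientation: [0.0, 0.713, 0.701, 0.0]
wrist_force: [-0.1, -1.3, -0.5]
finger_gap: 0.0593
grip_force: 43.6
roll units -0.0
t 50.45 tcp [ 0.427  -0.2161  0.1488] yaw 89.1 j6 0.95 units(after roll) [ 3.56 -0.14  1.12] gap 0.0593 F [-0.1 -1.3 -0.5]
```

```bash

python3 -m handwheel '{"deltas":[[-1,0.71,-0.03,0,0],[-1,0.71,-0.03,0,0],[-1,0.71,-0.03,0,0],[-1,0.71,-0.03,0,0],[-1,0.72,-0.02,0,0],[-1,0,0,0,0],[-1,0,0,0.35,0],[-1,0,0,0.35,0],[-1,0,0,0,0]]}'
python3 -c "
from h import *
d(.4235,-.0735,.106,89.1)"
```

```text
clock: 51.58
tcp_pos: [0.4223, -0.0738, 0.1185]
orientation: [-0.002, 0.713, 0.701, -0.001]
wrist_force: [0.2, -0.7, -0.6]
finger_gap: 0.0592
grip_force: 43.6
roll units -0.01
t 51.58 tcp [ 0.4223 -0.0738  0.1185] yaw 89.0 j6 1.23 units(after roll) [0.01 0.03 0.31] gap 0.0592 F [ 0.2 -0.7 -0.6]
```

```bash

python3 -m handwheel '{"deltas":[[-1,0.01,0.03,0.2,0],[-1,0,0,0.13,0],[-1,0,0,0,0],[1,0,0,0,0],[1,0,0,0,0],[1,0,0,0,0],[1,0,0,-0.3,0],[1,0,0,-0.8,0],[1,0,0,-0.8,0],[1,0,0,-0.4,0],[1,0,0,0,0]]}'
python3 - <<'E'
from h import *
c=cam('wrist'); save(c,'w9.png')
c=cam('top'); print('box',obj(c,(302,195),32,.025,.06,.04))
d(.56,-.0738,.2,97.3)
E
```

```text
clock: 52.95
tcp_pos: [0.4258, -0.0736, 0.201]
orientation: [0.002, 0.712, 0.702, 0.001]
wrist_force: [0.2, 0.3, 0.9]
finger_gap: 0.085
grip_force: 0.0
box [ 5.600000e-01 -7.360000e-02  9.733860e+01  1.062181e+02  6.376100e+01
  1.190000e+02]
roll units -0.82
t 53.05 tcp [ 0.4246 -0.0731  0.1991] yaw 89.1 j6 1.23 units(after roll) [-0.45  3.36 -0.02] gap 0.0855 F [-0.7  0.4  1.7]
```

View pics/w9.png

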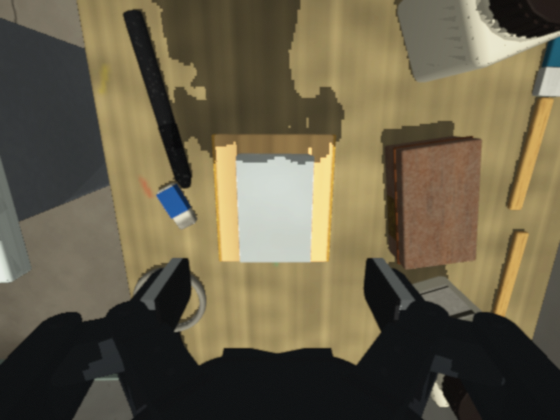

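The pile is flush on the board (237–313 px inside 215–333). Now the box at (.560,-.0736), yaw 97.3°.

```bash

python3 -m handwheel '{"deltas":[[1,0,0,0,-0.82],[1,-0.09,0.67,0,0],[1,-0.09,0.67,0,0],[1,-0.09,0.67,0,0],[1,-0.09,0.67,0,0],[1,-0.09,0.68,0,0],[1,0,0,0.6,0],[1,0,0,0.6,0],[1,0,0,0,0]]}'
python3 - <<'E'
from h import *
d(.56,-.0736,.08,97.3)
c=cam('wrist'); p=cloud(c); m=((p[...,2]>.028)&(p[...,2]<.052)).astype(np.uint8); w=m*0; w[60:345,200:360]=1; print(fit(c,m&w,.04))
E
```

```text
clock: 54.18
tcp_pos: [0.5582, -0.0733, 0.148]
orientation: [-0.003, 0.66, 0.751, -0.001]
wrist_force: [1.1, 0.3, 0.3]
finger_gap: 0.0856
grip_force: 0.0
roll units 0.0
t 54.17 tcp [ 0.5582 -0.0733  0.148 ] yaw 97.3 j6 1.17 units(after roll) [-0.01  0.04  1.7 ] gap 0.0856 F [1.1 0.3 0.3]
[ 5.607000e-01 -7.120000e-02  9.755440e+01  1.046728e+02  6.112950e+01
  4.820000e+02]
```

```bash

python3 -m handwheel '{"deltas":[[1,0.02,0.05,0.5,0],[1,0,0,0.5,0],[1,0,0,0.4,0],[1,0,0,0.3,0],[1,0,0,0,0],[-1,0,0,0,0],[-1,0,0,0,0],[-1,0,0,0,0],[-1,0,0,0,0],[-1,0,0,0,0]]}' 60
python3 -m handwheel '{"deltas":[[-1,0,0,-0.4,0],[-1,0,0,-0.7,0],[-1,0,0,-0.7,0],[-1,0,0,-0.4,0],[-1,0,0,0,0.82],[-1,0,0,0,0]]}'
python3 -c "
from h import *
d(.4237,-.0735,.123,89.1)"
```

```text
clock: 55.48
tcp_pos: [0.5627, -0.0731, 0.0841]
orientation: [0.001, 0.66, 0.751, 0.0]
wrist_force: [0.3, -0.1, 6.7]
finger_gap: 0.0608
grip_force: 68.4
clock: 56.22
tcp_pos: [0.5619, -0.0728, 0.171]
orientation: [-0.0, 0.712, 0.702, -0.0]
wrist_force: [-0.7, -0.1, -5.1]
finger_gap: 0.0608
grip_force: 67.2
roll units 0.01
t 56.23 tcp [ 0.5619 -0.0728  0.171 ] yaw 89.2 j6 1.31 units(after roll) [-0.07 -3.45  1.2 ] gap 0.0608 F [-0.7 -0.1 -5.1]
```

```bash

python3 -m handwheel '{"deltas":[[-1,-0.01,-0.57,0,0],[-1,-0.01,-0.57,0,0],[-1,-0.01,-0.57,0,0],[-1,-0.01,-0.58,0,0],[-1,-0.01,-0.58,0,0],[-1,-0.01,-0.58,0,0],[-1,0,0,0,0],[-1,0,0,0.35,0],[-1,0,0,0.35,0],[-1,0,0,0,0]]}'
python3 -c "
from h import *
d(.4237,-.0735,.126,89.1)
c=cam('wrist'); save(c,'w10.png')"
```

```text
clock: 57.48
tcp_pos: [0.4233, -0.0727, 0.1412]
orientation: [-0.002, 0.712, 0.702, -0.001]
wrist_force: [-0.7, 0.0, -4.4]
finger_gap: 0.061
grip_force: 67.1
roll units 0.01
t 57.48 tcp [ 0.4233 -0.0727  0.1412] yaw 89.2 j6 1.23 units(after roll) [-0.02  0.01  0.38] gap 0.061 F [-0.7  0.  -4.4]
```

View pics/w10.png

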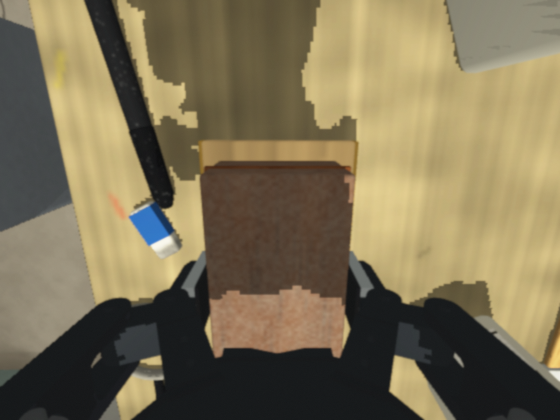

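The box (203–352 px) is held level and square over the pile. Lower gently and release.

```bash

python3 -m handwheel '{"deltas":[[-1,0,0.01,0.15,0],[-1,0,0,0.15,0],[-1,0,0,0.08,0],[-1,0,0,0,0],[-1,0,0,0,0]]}'

```

```text
clock: 58.15
tcp_pos: [0.4247, -0.0732, 0.128]
orientation: [0.0, 0.712, 0.702, 0.0]
wrist_force: [0.5, 0.2, -4.6]
finger_gap: 0.0609
grip_force: 67.4
```

Not yet in contact; a couple of mm more.

```bash

python3 -m handwheel '{"deltas":[[-1,0,0,0.05,0],[-1,0,0,0.04,0],[-1,0,0,0,0],[-1,0,0,0,0]]}'
python3 -m handwheel '{"deltas":[[1,0,0,0,0],[1,0,0,0,0],[1,0,0,0,0],[1,0,0,0,0],[1,0,0,-0.3,0],[1,0,0,-0.8,0],[1,0,0,-0.8,0],[1,0,0,-0.6,0],[1,0,0,0,0]]}'
python3 - <<'E'
from h import *
c=cam('wrist'); save(c,'w11.png'); p=cloud(c); m=((p[...,2]>.065)&(p[...,2]<.095)).astype(np.uint8); w=m*0; w[60:345,200:360]=1; print(fit(c,m&w,.081))
c=cam('top'); 
for uv in[(195,190),(249,192),(350,187)]: print('lid',obj(c,uv,26,.1,.135,.116))
c=cam('scene'); save(c,'s2.png')
E
```

```text
clock: 58.65
tcp_pos: [0.4247, -0.0732, 0.1251]
orientation: [0.0, 0.712, 0.702, 0.0]
wrist_force: [-3.0, 0.3, 4.8]
finger_gap: 0.0606
grip_force: 68.5
clock: 59.78
tcp_pos: [0.4259, -0.0736, 0.2267]
orientation: [0.002, 0.712, 0.702, 0.001]
wrist_force: [-0.4, 0.7, -0.2]
finger_gap: 0.0855
grip_force: 0.0
[ 4.250000e-01 -7.120000e-02  8.916660e+01  1.053321e+02  6.129410e+01
  4.170000e+02]
lid [ 0.5948  0.1853 45.377  55.6052 51.4257 62.    ]
lid [ 0.5601  0.0646  0.3818 53.1033 50.2324 62.    ]
lid [  0.5744  -0.1929 134.9146  56.1618  51.7361  62.    ]
```

View pics/s2.png

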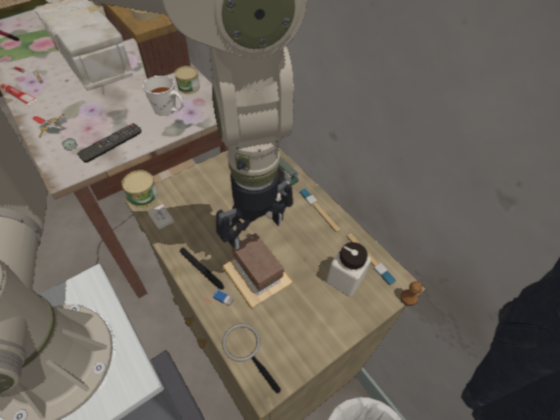

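The box sits squarely on the pile at about (258,263). Jar_a has been nudged 35 mm aside but still reads lid height, so it is upright. I've used up my pictures, so I'll check numerically that each pointer agrees with its body yaw (mod 90°), that the bottle and stamp are standing, and that the box is level.

```bash

python3 - <<'E'
from h import *
c=cam('top'); p=cloud(c); hsv=cv2.cvtColor(c['frame'],cv2.COLOR_RGB2HSV)
for x,y in[(.595,.185),(.5615,.066),(.5745,-.193)]:
    near=np.hypot(p[...,0]-x,p[...,1]-y)
    b=((near<.055)&(p[...,2]>.065)).astype(np.uint8); f=fit(c,b,.088)
    l=fit(c,((near<.05)&(p[...,2]>.103)).astype(np.uint8),.116)
    v,u=np.nonzero((near<.024)&(p[...,2]>.1)&(hsv[...,2]>110))
    q=np.array([ray(c,a,bb,.118)[:2] for a,bb in zip(u,v)])-l[:2]; mm=q.mean(0)
    print('lid',l[:2],'body',f[:5],'mod90',f[2]%90,'pointer',np.degrees(np.arctan2(mm[1],mm[0]))%360,len(q),'z',np.nanmedian(p[...,2][near<.02]))
for n,x,y in(('bottle',165,158),('stamp',387,160)): print(n,np.nanmax(p[y-10:y+10,x-10:x+10,2]))
m=(np.abs(p[...,0]-.425)<.025)&(np.abs(p[...,1]+.073)<.045)&(p[...,2]<.11); q=p[m]; print('box plane',np.linalg.lstsq(np.c_[q[:,:2],np.ones(len(q))],q[:,2],rcond=None)[0],np.median(q[:,2]),len(q))
E
```

```text
lid [0.5948 0.1854] body [ 0.5948  0.1851 35.3525 68.452  63.5862] mod90 35.3525 pointer 99.82825237921418 60 z 0.11684617620844828
lid [0.5601 0.0646] body [5.60100e-01 6.39000e-02 2.12572e+01 6.56807e+01 6.35488e+01] mod90 21.2572 pointer 91.58692043575584 64 z 0.11686320775291636
lid [ 0.575  -0.1935] body [  0.5748  -0.1925 108.6855  69.258   63.8975] mod90 18.685500000000005 pointer 117.39796513099253 64 z 0.1170357167696755
bottle 0.10448070241401974
stamp 0.07148755923337813
box plane [0.00568224 0.03274779 0.08074717] 0.08203110301010796 130
```

```bash

python3 - <<'E'
from h import *
c=cam('top')
g=c['frame'].astype(float).mean(2)
for x,y,b in[(.5948,.1853,35.4),(.5601,.0643,21.3),(.575,-.193,18.7)]:
    th=np.radians(np.arange(0,360,3)); pr=[]
    for t in th:
        s=0
        for r in(.010,.013,.016,.019):
            w=c['R'].T@(np.array([x+r*np.cos(t),y+r*np.sin(t),.118])-c['o']); u,v=w[:2]/w[2]*c['f']+[c['cx'],c['cy']]
            s+=cv2.getRectSubPix(g.astype(np.float32),(1,1),(float(u),float(v)))[0,0]/4
        pr.append(s)
    pr=np.array(pr); pk=np.maximum(pr-np.median(pr)-15,0); z=(pk*np.exp(1j*th)).sum()
    print('pointer',round(np.degrees(np.angle(z))%360,1),'mod90',round(np.degrees(np.angle(z))%90,1),'body',b,'peak',pr.max().round(),np.median(pr).round())
E
```

```text
pointer 120.1 mod90 30.1 body 35.4 peak 154.0 62.0
pointer 105.7 mod90 15.7 body 21.3 peak 165.0 68.0
pointer 108.9 mod90 18.9 body 18.7 peak 163.0 79.0
```

The pointers agree with the body yaw. A and B read about 5° past the stop, which can only be measurement error. The lids are home, the bottle and stamp are standing, the box is level and the gripper is clear, so I'm handing in.

```bash
python3 -c "
from workcell import hand_in; print(hand_in())"
```

```text
the job is handed in; nothing more can be done
None
```

The job is handed in, with no verdict returned: by my last measurements all three lids are screwed home, the three pads are piled flush on the board's middle with the box level on top, and the jars, bottle and stamp are upright, though jar_a was knocked about 35 mm aside during the run.

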